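Close a two-stage board test fixture and start the test

ROBOT

A 6-joint arm with a two-finger parallel gripper is mounted at the origin on a cart in front of the work surface, level with it; the furniture and walls round the work are solid. World frame = base frame: x ahead of the robot, y to its left, z up, the work surface at z = 0. Lengths are in mm, angles in rad, forces in N, time in s.
With the tool pointing down it reaches from about 325 to 900 mm from the base axis. Payload 3.5 kg.
Tool frame: the origin (TCP) lies midway between the tips of the shut fingers; the grasp point (between the pads) lies 19 mm behind it (grip_depth is the distance from the TCP to the grasp point, in mm); z points along the fingers, y is the line along which they close (so a half turn about z gives the same grasp; the last joint's range is limited). The gripper opens to 85 mm and grips with 20 to 120 N. Pads are 22 mm wide; open, the fingers measure 114 mm over their backs; the gripper's body (76 mm by 85 mm) begins 54 mm behind the grasp point. The pads swing forward as they close: fully open they stand 13 mm farther back than shut.
Start: joints at [-1.223, 0.276, -0.026, 1.268, 0, 1.467], TCP at [272.292, -562.565, 231.313] pointing down, gripper open.
Joint ranges: [-3.12, 3.12], [-0.85, 1.88], [-1.08, 1.24], [-1.95, 2.15], [-1.57, 1.53], [-3.14, 3.14]. Speed limits (rad/s): [2.57, 2.57, 3.14, 3.14, 3.14, 3.14].

INTERFACE

Orientations are given as a 3x3 rotation matrix whose columns are the frame's x, y, z axes.
In Python, from rig import * gives the robot as it stands. The module is installed in compiled form; this text tells all that it offers.
- The arm moves only by the tool arm_command, never from a script. Its argument "targets" is a list of rows, each a list of 2 entries, a list of its own where there are three numbers: the shift along the world's x, y, z each as a share of 0.3 m, from -1 to 1, then the turn, a rotation vector about the world's x, y, z each as a share of pi/4 rad, from -1 to 1. In form: [[[tx, ty, tz], [ax, ay, az]], ...]. A call has 1 to 10 rows; each row is the pose to reach, as a shift and turn from the pose commanded when the call began; what a row does not reach only later rows make up. A row lasts 1/10 s, in which the tool goes at most 50 mm and 8.59 degrees, less where a joint would pass 70% of its speed; a pose out of reach is approached as far as the arm can. A call with a number of a shift or a turn outside -1 to 1 is refused whole. A call with a gripper value outside its range is refused whole. "hand" is the finger opening in mm, from 0 to 85.4, set as the call begins (left out, the last holds). The fingers move at their own pace and stop on an object; "squeeze" is the grip in N (left out, the last holds). Time passes only in rows, so rows that repeat a pose let the fingers close. It gives the time, the measured TCP pose, the force, the opening and the grip force at its end, in the units of the state.
- read_state(): the state, without advancing time (a new reading comes with each control period).
- camera(name): name is "scene" or "top"; returns a dict with "image" (384x512x3 uint8, red, green, blue), "depth" (384x512 float32, mm along the optical axis (not along the pixel's ray), 0 where there is no reading), "fx", "fy", "cx", "cy" (pixels), "R" (3x3) and "t" (3): a world point X has camera coordinates R X + t. Camera axes: x right, y down, z forward; pixel columns grow to the right and rows downward; lengths in mm; the calibration is good to about 2 mm. A picture is of the moment at which its call begins.
- close_job(): hands the job in; it is judged then, once.
The state is a dict: "time": time; "q": joint angles; "joint_velocities": joint speeds; "joint_efforts": joint torques, N m; "ee_pos": TCP position; "tool_rot": TCP orientation; "ft_force": force on the tool from outside, world axes, zero at the start; "torque": the same for the moment, N m; "finger_gap": opening from 0.0 (shut) to 1.0 (fully open); "finger_force": force on a finger pad.
Only numpy, scipy, OpenCV 4.12 (cv2) and the standard library are available. Lean on these libraries where they do the work, as an engineer would, in place of code of your own. Each camera call takes 0.05 s, during which the arm holds its last target. There are 200 camera calls.

TASK

The board on the tray is to be tested. Push the tray fully home, then push the red lever past its first notch (power probes only) all the way to the second stop so that every probe touches the board, and then press the green start button right down and let it come back up. It is all done by pushing with the fingertips and nothing is to be lifted: the board stays lying in its tray, the lever is left alone until the tray is home and the button until the lever is at its second stop, and the other things on the table are not disturbed.

Things in the scene. Friction and masses are not known exactly. Their poses are not given: they have to be found in the camera images.
- fixture: White-sided test fixture fixed to the table. Origin on the table under the middle of its probe head; +x points to its back (away from the robot), +y left. Case x -90 to 90 mm, y -75 to 138 mm, 50 mm high. The head and two posts (y -68, 68) stand over it within 42 mm of the origin in x, 140 mm high. Tray in front, steel cam plate with lever left of the head, start button at the left front corner.
- tray_front (a point): Centre of the outer face of the tray's black front panel (90 mm wide along fixture y, 38 mm high), 53 mm above the table. The tray slides along fixture x with about 2 N of friction; fully home this point is at x = -100 mm in the fixture frame. For the wrist: a tall tower ends at world x 0.29, y above 0.26 (435 mm high); the tester overhangs x above 0.54, y below 0.01, from 144 mm up.
- lever (a joint): Place of the contact lever, in m. It slides straight along fixture +x, away from the robot: 0 = open, 0.030 = first notch (only two power probes touch), 0.060 = second stop (all probes touch; hard stop). A spring plunger clicks it into each of the three; about 10 N push it over a click, 2 N between, and it snaps home over the last 4 mm. It lowers the probe head by up to 24 mm.
- lever_grip (a point): Middle of the lever's red grip, a round bar 18 mm thick and 40 mm long, level along fixture y, to the left of the cam plate; its axis is 150 mm above the table, 100 mm above the deck. The dark arm (20 mm wide in x, top at 160 mm) that carries it stands 24 to 31 mm to the right (-y) of this point. Moves with the lever.
- start (a joint): Travel of the green start button, in m: 0 = up, 0.006 = fully pressed (straight down, about 5 N; springs back when let go).
- start_top (a point): Centre of the top of the round green start button, 18 mm across, in a black collar 34 mm across; 72 mm above the table when up. It lies 21 mm in front (fixture -x) of the lever grip when open, 81 mm in front of it at the second stop.
- board: Loose green circuit board, 70x101 mm, lying in the shallow pocket of the tray, held on all sides by 5 mm high rims. Origin at the centre of its underside, 55 mm above the table.
- spool: Loose bystander: solder spool with blue flanges, 54 mm across, 44 mm high. Origin at the centre of its underside.
- probe_case: Loose bystander: black clear-lidded case of spare probes, 89x120x30 mm. Origin at the centre of its underside.
- cutter: Loose bystander: side cutters with red grips lying flat, 119 mm long. Origin at the centre of its underside.
- tweezers: Loose bystander: steel tweezers, 123 mm long. Origin at the centre of its underside.
- loupe: Loose bystander: black eye loupe, 34 mm across, 35 mm high. Origin at the centre of its underside.
- marker: Loose bystander: black marker pen, 124 mm long. Origin at the centre of its underside.
- driver: Loose bystander: yellow precision screwdriver, 173 mm long. Origin at the centre of its underside.
There are look-alikes about, which are no part of the job. There is more than one size of the board; the job needs the larger.

How it is judged (in metres and radians):
On the way, in this order (a step that is already met when the one before it is completed fails the run):
1. the tray is pushed fully home (x of tray_front in the frame of fixture above -0.102 m), for 0.2 s.
2. the lever is past its first notch and at the second stop, the tray still home (value of joint lever above 0.057 m and x of tray_front in the frame of fixture above -0.103 m), for 0.2 s.
3. the start button is pressed down with the lever at the second stop (value of joint start above 0.004 m and value of joint lever above 0.057 m), for 0.05 s.
At the end, for the whole second after the job is handed in: Tray within 3 mm of home, lever within 3 mm of its second stop, start button back up (within 1 mm), board lying in its pocket under the probe head (within 6 mm of its middle) (all of step 2 and value of joint start below 0.001 m and z of board in the frame of fixture between 0.05 and 0.062 m and horizontal distance between board and fixture below 0.006 m); the robot touches nothing.
It fails at once if the lever is moved while the tray is not home (value of joint lever above 0.008 m and x of tray_front in the frame of fixture below -0.105 m).
It fails at once if the start button is pressed before the lever is at its second stop (value of joint start above 0.003 m and value of joint lever below 0.054 m).
It fails at once if the board is lifted out of its pocket (z of board in the frame of fixture above 0.066 m).
It fails at once if another thing on the table is moved by more than 15 mm (distance of any of spool, probe_case, cutter, tweezers, loupe, marker, driver from where it was at the start of the episode above 0.015 m).
It also fails if it takes over 48 s, if anything falls off the work surface, if the arm or the gripper's body presses on something with over 40 N, if the wrist force passes 120 N, or if a joint passes its speed limit or range.

## Working session

There is one attempt and no reset: what is moved stays moved. The work goes in short steps, Python scripts to look and compute and a tool call to move; the robot and the scene stay as the last step left them, time stands still between calls to the robot, and variables do not carry over. Pictures are saved under pics/ and viewed, at most 10 in all, crops included, and the job is handed in when it is done.

Besides the shell and the picture viewer there is one more tool, called after "Call:" by a JSON object that holds its "fn" and its "kwargs", one argument or row to a line. arm_command: Moves the arm, as the interface text tells. Its arguments: {"type":"object","properties":{"targets":{"type":"array","items":{"type":"array"}},"hand":{"type":"number"},"squeeze":{"type":"number"}},"required":["targets"]}

```bash
mkdir -p pics; cat > h.py <<'E'
from rig import *
import numpy as np, cv2
def shot(n,f):
    c=camera(n); cv2.imwrite('pics/'+f,c['image'][:,:,::-1]); np.savez('pics/'+f+'.npz',**c); return c
def cloud(c):
    v,u=np.mgrid[:384,:512]; d=c['depth']
    p=np.stack([(u-c['cx'])/c['fx']*d,(v-c['cy'])/c['fy']*d,d],-1)
    return (p-np.array(c['t']))@np.array(c['R'])
E
python3 - <<'E'
from h import *
for n in('scene','top'):
    c=shot(n,n+'0.png'); print(n,c['fx'],c['R'],c['t'])
s=read_state();print(s['time'],s['ee_pos'],s['tool_rot'],s['ft_force'],s['finger_gap'])
E
```

```text
scene 360.99032841789335 [[ 0.74044469 -0.67186013 -0.01859108]
 [-0.34979519 -0.36158863 -0.86423202]
 [ 0.57392072  0.64641908 -0.50274982]] [-304.14003837  302.75652661  581.81351073]
top 423.63140987365057 [[ 2.71039473e-02 -9.99632555e-01 -3.60822167e-04]
 [-9.74789843e-01 -2.63503897e-02 -2.21563580e-01]
 [ 2.21472659e-01  6.35697336e-03 -9.75145861e-01]] [ 110.61197081  506.70234144 1012.10772504]
0.1 [ 272.05088141 -561.89328704  230.27373552] [[ 9.00103100e-01  4.35676396e-01 -6.98863907e-04]
 [ 4.35676911e-01 -9.00101121e-01  1.89785525e-03]
 [ 1.97802550e-04 -2.01274426e-03 -9.99997955e-01]] [ 1.05955383 -0.62187606  0.40470402] 1.002727915264524
```

View pics/scene0.png

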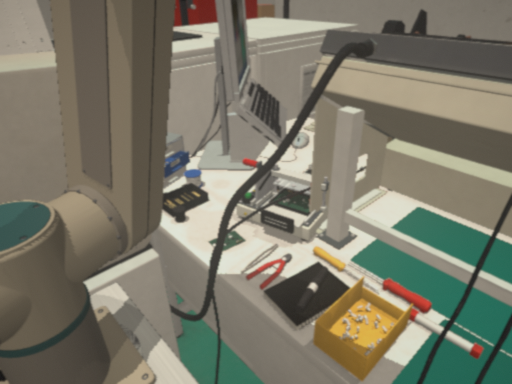

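View pics/top0.png

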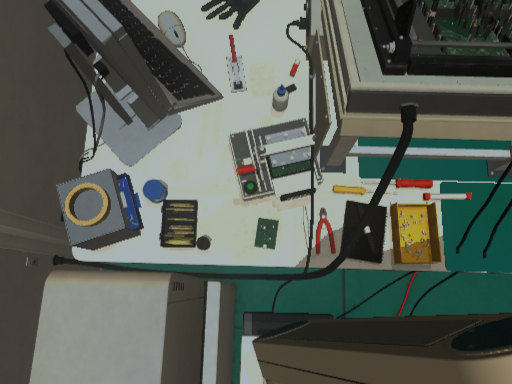

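The scene shows the fixture at top (275,160). The red grip is at about (246,170), the green button at (250,186) and the tray's black front panel at (298,195). Look-alikes are a toggle clamp with a red handle at (236,60) and a small board at (266,233). The larger board is the one in the tray. Next I'll take an enlarged crop and measure.

```bash
python3 - <<'E'
from h import *
c=dict(np.load('pics/top0.png.npz')); P=cloud(c); im=c['image']
cv2.imwrite('pics/crop.png',cv2.resize(im[105:215,215:345],None,fx=6,fy=5.4,interpolation=cv2.INTER_CUBIC)[:,:,::-1])
h=cv2.cvtColor(im,cv2.COLOR_RGB2HSV)
def comp(m,name,x0,y0,x1,y1,mn=8):
    k=np.zeros_like(m);k[y0:y1,x0:x1]=m[y0:y1,x0:x1]
    n,l,s,ce=cv2.connectedComponentsWithStats(k.astype(np.uint8))
    for i in range(1,n):
        if s[i,4]>=mn:
            q=P[l==i]; print(name,s[i],ce[i].round(1),np.median(q,0).round(1),q.min(0).round(),q.max(0).round())
red=((h[...,0]<8)|(h[...,0]>172))&(h[...,1]>140)&(h[...,2]>90)
gr=(h[...,0]>40)&(h[...,0]<95)&(h[...,1]>70)
comp(red,'red',225,110,330,215);comp(gr,'green',225,110,330,215)
blk=h[...,2]<60
comp(blk,'black',225,110,330,215,25)
# cable heights
for v in range(120,262,20):
    r=P[v,330:430]; k=blk[v,330:430]; 
    if k.any(): print(v,np.median(r[k],0).round())
for u in range(60,350,40): 
    r=P[255:290,u];k=blk[255:290,u]
    if k.any(): print(u,np.median(r[k],0).round())
# tall white walls / high points within region
for (x,y) in [(0.3,0)]: pass
E
```

```text
red [237 165  18  10 115] [245.5 169.3] [531.8 156.4 156.6] [520. 137.  48.] [570. 177. 163.]
green [236 158   5   3  12] [237.9 158.9] [588.9 182.1  50.1] [585. 177.  46.] [592. 187.  52.]
green [272 160  39  15 210] [291.1 167.6] [566.6  42.6  58.3] [548.  -3.  52.] [588.  94.  64.]
green [247 182   7   8  43] [250.  185.6] [513.4 148.   70. ] [505. 140.  58.] [525. 156.  75.]
black [266 110  62 105 863] [306.5 156.3] [5.808e+02 5.000e-01 1.239e+02] [267. -14.  -2.] [ 737.  117. 1099.]
black [280 162  20   8  38] [288.8 165. ] [571.3  53.   58.1] [267.  25.  53.] [ 584.  117. 1099.]
black [244 181  14  13 104] [250.2 187.5] [509.5 147.8  61.2] [267. 117.  46.] [ 531.  164. 1099.]
120 [ 540. -114.  449.]
140 [ 505. -111.  451.]
160 [ 479. -104.  424.]
180 [454. -94. 390.]
200 [427. -87. 348.]
220 [ 444. -125.   11.]
240 [ 392. -143.   13.]
260 [ 342. -156.   14.]
60 [ 333.  741. -233.]
100 [ 322.  632. -280.]
140 [ 312.  512. -315.]
180 [267. 260. 320.]
220 [ 299.  244. -269.]
260 [ 298.  117. -189.]
300 [296.  18.  28.]
340 [327. -43. 234.]
```

View pics/crop.png

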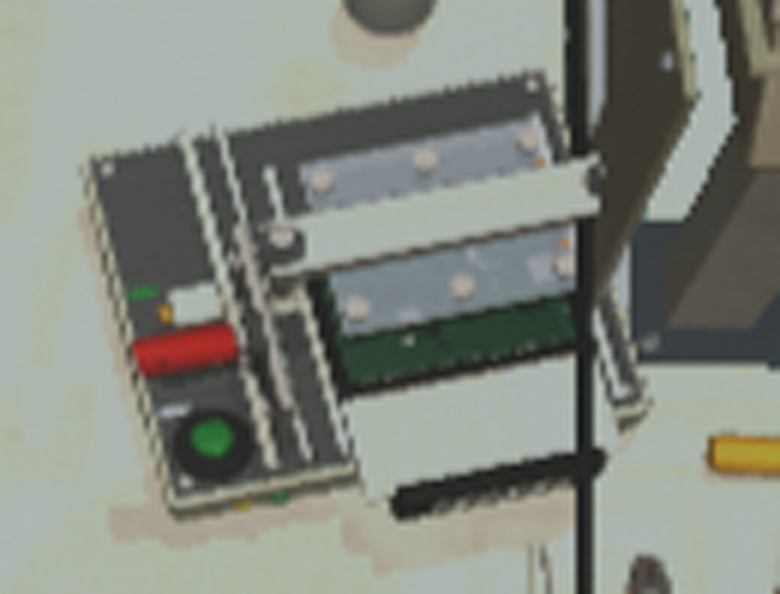

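The crop confirms the target. The red grip is at top (246,169), beside the cam plate. The button in its black collar is at (250,186), and the tray panel runs from (282,197) to (315,190). A thin dark vertical line crosses at u≈312, so I'll measure that along with the yaw and the panel.

```bash
python3 - <<'E'
from h import *
c=dict(np.load('pics/top0.png.npz')); P=cloud(c); im=c['image']
h=cv2.cvtColor(im,cv2.COLOR_RGB2HSV)
for v in range(112,300,8):
    r=slice(302,318); k=302+int(np.argmin(h[v,r,2])); print(v,k,h[v,k,2],P[v,k].round(),end=' | ')
print()
m=(abs(P[...,2]-50)<5)&(P[...,0]>430)&(P[...,0]<720)&(P[...,1]>-60)&(P[...,1]<230)
n,l,s,ce=cv2.connectedComponentsWithStats(cv2.morphologyEx(m.astype(np.uint8),cv2.MORPH_CLOSE,np.ones((3,3))))
i=1+np.argmax(s[1:,4]); q=P[(l==i)&m][:,:2].astype(np.float32); r=cv2.minAreaRect(q); print(r,cv2.boxPoints(r).round(1))
# left side edge fit & yaw
box=cv2.boxPoints(r)
# white top of head z~140
m=(abs(P[...,2]-140)<8)&(P[...,0]>500)&(P[...,0]<680)&(P[...,1]>-60)&(P[...,1]<150)&(h[...,2]>150)
q=P[m][:,:2].astype(np.float32);print(len(q),cv2.minAreaRect(q))
# panel: dark points, z 60-76
m=(P[...,2]>55)&(P[...,2]<80)&(h[...,2]<70)&(P[...,0]>430)&(P[...,0]<520)&(P[...,1]>-40)&(P[...,1]<125)
q=P[m];print(len(q),q.round(0)[::4].tolist()); print(cv2.minAreaRect(q[:,:2].astype(np.float32)))
m=((h[...,0]<8)|(h[...,0]>172))&(h[...,1]>140)&(P[...,2]>145)&(P[...,2]<170)&(P[...,1]>100)&(P[...,1]<200)&(P[...,0]<580)
print(cv2.minAreaRect(P[m][:,:2].astype(np.float32)))
# board in fixture in scene view
c=dict(np.load('pics/scene0.png.npz')); P=cloud(c); h=cv2.cvtColor(c['image'],cv2.COLOR_RGB2HSV)
m=(h[...,2]<70)&(P[...,2]>36)&(P[...,2]<72)&(P[...,0]>430)&(P[...,0]<510)&(P[...,1]>-40)&(P[...,1]<125)
q=P[m];print(len(q),q.min(0),q.max(0),cv2.minAreaRect(q[:,:2].astype(np.float32)))
E
```

```text
112 310 38 [702.   2. 100.] | 120 310 36 [679.   2. 103.] | 128 311 38 [655.   1. 111.] | 136 316 59 [619.  -6. 153.] | 144 316 58 [598.  -6. 156.] | 152 311 37 [588.   2. 124.] | 160 310 34 [588.  -3.  58.] | 168 311 35 [547.   2. 127.] | 176 311 37 [527.   3. 129.] | 184 311 37 [507.   3. 130.] | 192 309 36 [501.   1.  71.] | 200 311 38 [468.   3. 134.] | 208 311 40 [449.   3. 134.] | 216 311 41 [430.   3. 134.] | 224 311 40 [412.   3. 134.] | 232 310 40 [394.   5. 128.] | 240 310 41 [376.   5. 128.] | 248 309 39 [358.   6. 123.] | 256 308 37 [340.   8. 116.] | 264 306 34 [322.  11. 106.] | 272 316 27 [304. -10. 117.] | 280 302 69 [ 302.  -62. -742.] | 288 313 77 [ 270. -109. -739.] | 296 303 75 [ 236.  -67. -746.] | 
((538.8938598632812, 86.53107452392578), (97.7424087524414, 182.1349639892578), 2.25317645072937) [[486.5 175.6]
 [493.6  -6.4]
 [591.3  -2.5]
 [584.1 179.4]]
8 ((569.564208984375, 125.5803451538086), (6.857692241668701, 43.90159606933594), 79.02696990966797)
146 [[515.0, 121.0, 76.0], [514.0, 121.0, 58.0], [512.0, 4.0, 59.0], [510.0, -12.0, 70.0], [506.0, 8.0, 72.0],
[... 358 characters left out ...]
96.0, 21.0, 72.0], [493.0, 65.0, 68.0], [492.0, 56.0, 74.0], [492.0, 46.0, 73.0], [493.0, 33.0, 73.0], [489.0, 70.0, 72.0], [489.0, 60.0, 72.0], [490.0, 50.0, 71.0], [490.0, 41.0, 72.0], [488.0, 70.0, 67.0], [487.0, 60.0, 73.0], [488.0, 50.0, 68.0], [484.0, 65.0, 74.0], [486.0, 55.0, 65.0], [484.0, 62.0, 60.0]]
((498.0023193359375, 53.53236770629883), (135.0060577392578, 30.276290893554688), 88.46665954589844)
((532.121337890625, 157.37155151367188), (15.806244850158691, 38.62676239013672), 15.841944694519043)
204 [483.45461063 -17.49611337  38.73012133] [508.90354065  62.45602678  71.98139111] ((495.2499084472656, 22.521318435668945), (6.972396373748779, 82.34619140625), 15.060702323913574)
```

```bash
python3 - <<'E'
from h import *
c=dict(np.load('pics/top0.png.npz')); R,t=np.array(c['R']),np.array(c['t']); C=-R.T@t
def ray(u,v,z):
    d=R.T@np.array([(u-c['cx'])/c['fx'],(v-c['cy'])/c['fy'],1]); return (C+d*(z-C[2])/d[2])[:2]
cr=lambda x,y,z:ray(215+x/6-.4,105+y/5.4-.4,z)
A=cr(172,515,50);B=cr(88,158,50);D=cr(540,72,50)
print('corners',A,B,D,np.degrees(np.arctan2(*(B-A)[::-1])),np.linalg.norm(B-A),np.linalg.norm(B-D),np.degrees(np.arctan2(D[0]-B[0],B[1]-D[1])))
th=np.radians(15.2);F=np.array([[np.cos(th),-np.sin(th)],[np.sin(th),np.cos(th)]])
O=A-F@[-90,138];O2=B-F@[90,138];O3=D-F@[90,-75];print('O',O,O2,O3);O=(O+O2+O3)/3
btn=ray(250,185.6,72);print('btn',btn,(btn-O)@F)
g=ray(245.5,169.0,157);print('grip',g,(g-O)@F)
for p in [(398,500,72),(600,462,72)]: print('panel top front',cr(*p),(cr(*p)-O)@F)
for p in [np.array([492,22])]: print((p-O)@F)
# obstacle map
for n in('top','scene'):
    c2=dict(np.load(f'pics/{n}0.png.npz'));P=cloud(c2);P=P[c2['depth']>0]
    print(n)
    G=np.zeros((8,16),int)
    for x,y,z in P:
        i,j=int((x-200)//50),int((y+600)//50)
        if 0<=i<8 and 0<=j<16: G[i,j]=max(G[i,j],z)
    print(G)
E
```

```text
corners [481.05484008 164.47515708] [656.77894651 207.43324788] [706.65804919  10.25649451] 13.737286456390017 180.89875386277004 203.3877994300141 14.196098420201523
O [604.08843123  54.89990692] [606.10956866  50.66394557] [600.14237629  59.03570551]
btn [513.57532381 148.00229079] [-62.30825783 113.44088212]
grip [532.26578934 157.12328001] [-41.88022563 117.34234936]
panel top front [486.10846437  70.41265436] [-109.15739328   45.76711648]
panel top front [506.26624561 -13.0298073 ] [-111.58251238  -40.04138746]
[-116.16523831   -2.4965904 ]
top
[[  0   0   0   0   0   0   0   0   0 712 801 803 682   0   0   0]
 [  0   0   0   0   0   0   0   0   0 700   0 166  84   0   0   0]
 [  0   4   5   6   5  59  59  61  16  15 262 255 123   4   5   4]
 [  0   5  52  57  53  59  19  60  32  23 314 247 136   6   7   4]
 [  0   4 122 125 128  60  19  59  31 384 386 138 139   6   6   4]
 [  0   5 149 161 224  59  32  60  17 450 431 136 137  74  61  63]
 [  0   6   6  21 274 394 395 395 394 461 395 393 135  64 162 162]
 [  0  88  91  86  88 418 469 469 469 469 470 470 128 129 141  69]]
scene
[[  0   0   0   0   0   0   0   0   0   0 532 445 240   0   0   0]
 [  0   0   0   0   0   0   0   0   0   0   0 175  79   0   0   0]
 [  0   0   0   0   0  60  59  59  15  14 262 246 122   2   2   2]
 [  0   0   0   0  55  60  21  60  32  24 314 132 133   4   8   2]
 [  0   0 128 126 132  60  21  60  31 387 385 139 137   7   5   3]
 [  0   0 149 157 228  60  33  59  24 451 419 137 137  73  63  62]
 [  0   0   4  21 392 395 397 396 397 459 396 398 133  63 161 159]
 [  0   0   4  90 398 469 469 469 469 469 469 469 128 127 141  51]]
```

Call:
{"fn": "arm_command", "kwargs": {
  "targets": [
    [[0,0,0.15],[0,0,0]],
    [[0,0,0.3],[0,0,-0.1]],
    [[0,0,0.45],[0,0,-0.2]],
    [[0,0,0.6],[0,0,-0.25]],
    [[0.05,0.15,0.6],[0,0,-0.25]],
    [[0.1,0.3,0.6],[0,0,-0.25]],
    [[0.15,0.45,0.6],[0,0,-0.25]],
    [[0.2,0.6,0.6],[0,0,-0.25]],
    [[0.23,0.75,0.6],[0,0,-0.25]],
    [[0.23,0.9,0.6],[0,0,-0.25]]
  ],
  "hand": 0
}}

```text
time: 1.1
ee_pos: [341.7, -290.6, 410.6]
tool_rot: [[0.968, 0.252, -0.0], [0.252, -0.968, 0.001], [0.0, -0.001, -1.0]]
ft_force: [0.1, 0.1, 0.1]
finger_gap: -0.003
finger_force: 0.0
```

Call:
{"fn": "arm_command", "kwargs": {
  "targets": [
    [[0,0.16,0],[0,0,0]],
    [[0,0.32,0],[0,0,0]],
    [[0,0.48,0],[0,0,0]],
    [[0,0.64,0],[0,0,0]],
    [[0,0.8,0],[0,0,0]],
    [[0,0.96,0],[0,0,0]],
    [[0,1,0],[0,0,0]]
  ]
}}

```text
time: 1.8
ee_pos: [340.1, 11.2, 411.2]
tool_rot: [[0.966, 0.258, -0.0], [0.258, -0.966, 0.001], [0.0, -0.001, -1.0]]
ft_force: [0.4, -0.6, 0.8]
finger_gap: -0.003
finger_force: 0.0
```

Call:
{"fn": "arm_command", "kwargs": {
  "targets": [
    [[0,0.15,0],[0,0,0]],
    [[0,0.25,0],[0,0,0]],
    [[0.05,0.25,-0.15],[0,0,0]],
    [[0.1,0.25,-0.3],[0,0,0]],
    [[0.15,0.25,-0.45],[0,0,0]],
    [[0.2,0.25,-0.55],[0,0,0]],
    [[0.2,0.25,-0.55],[0,0,0]]
  ]
}}

```text
time: 2.5
ee_pos: [398.5, 82.3, 241.4]
tool_rot: [[0.968, 0.252, -0.01], [0.252, -0.968, -0.0], [-0.01, -0.002, -1.0]]
ft_force: [-0.4, 0.7, -0.2]
finger_gap: 0.002
finger_force: 0.0
```

Call:
{"fn": "arm_command", "kwargs": {
  "targets": [
    [[0.03,0,-0.1],[-0.17,0,0]],
    [[0.06,0,-0.25],[-0.33,0,0]],
    [[0.1,-0.03,-0.4],[-0.33,0,0]],
    [[0.12,-0.06,-0.5],[-0.33,0,0]],
    [[0.14,-0.07,-0.6],[-0.33,0,0]],
    [[0.14,-0.07,-0.61],[-0.33,0,0]],
    [[0.14,-0.07,-0.61],[-0.33,0,0]]
  ]
}}

```text
time: 3.2
ee_pos: [443.3, 61.4, 64.1]
tool_rot: [[0.968, 0.252, -0.001], [0.243, -0.936, -0.256], [-0.065, 0.248, -0.967]]
ft_force: [-0.3, 0.4, 0.6]
finger_gap: 0.003
finger_force: 0.0
```

```bash
python3 - <<'E'
from h import *
a=shot('scene','s1.png')['image'];b=shot('top','t1.png')['image']
k=lambda i:cv2.resize(i,(400,400),interpolation=cv2.INTER_CUBIC)
cv2.imwrite('pics/m1.png',np.hstack([k(a[120:260,200:340]),k(b[110:250,200:340])])[:,:,::-1])
print(read_state()['ft_force'])
E
```

```text
[-0.06085255  0.49743319  0.77390358]
```

View pics/m1.png

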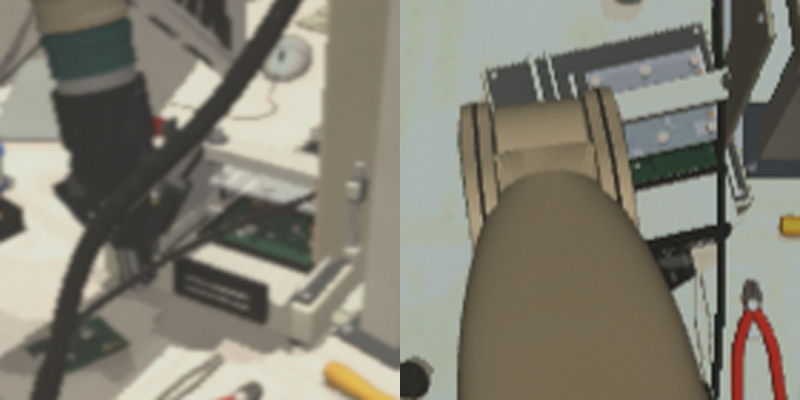

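The scene part of the montage shows the shut fingers at about (130,260), just left of the panel's centre and clear of the cables. The top part shows the wrist over the fixture's front left. I'll push the tray along fixture x, watching the force.

Call:
{"fn": "arm_command", "kwargs": {
  "targets": [
    [[0.015,0.004,0],[0,0,0]],
    [[0.03,0.008,0],[0,0,0]],
    [[0.045,0.011,0],[0,0,0]],
    [[0.06,0.015,0],[0,0,0]],
    [[0.07,0.018,0],[0,0,0]],
    [[0.08,0.02,0],[0,0,0]],
    [[0.09,0.023,0],[0,0,0]],
    [[0.1,0.025,0],[0,0,0]],
    [[0.11,0.028,0],[0,0,0]]
  ]
}}

```text
time: 4.2
ee_pos: [475.4, 69.7, 63.0]
tool_rot: [[0.968, 0.252, -0.002], [0.243, -0.935, -0.257], [-0.067, 0.248, -0.966]]
ft_force: [-2.7, 0.1, 1.3]
finger_gap: -0.003
finger_force: 1.2
```

Call:
{"fn": "arm_command", "kwargs": {
  "targets": [
    [[-0.02,-0.005,0],[0,0,0]],
    [[-0.014,-0.03,-0.01],[0,0,0]],
    [[-0.008,-0.053,-0.02],[0,0,0]],
    [[0.002,-0.05,-0.02],[0,0,0]],
    [[0.012,-0.047,-0.02],[0,0,0]],
    [[0.022,-0.045,-0.02],[0,0,0]],
    [[0.032,-0.042,-0.02],[0,0,0]],
    [[0.042,-0.04,-0.02],[0,0,0]],
    [[0.042,-0.04,-0.02],[0,0,0]]
  ]
}}

```text
time: 5.1
ee_pos: [489.4, 58.1, 57.2]
tool_rot: [[0.968, 0.252, 0.0], [0.243, -0.936, -0.256], [-0.064, 0.248, -0.967]]
ft_force: [-0.5, -0.1, -0.3]
finger_gap: 0.002
finger_force: 0.4
```

Call:
{"fn": "arm_command", "kwargs": {
  "targets": [
    [[0.01,0.003,0],[0,0,0]],
    [[0.02,0.005,0],[0,0,0]],
    [[0.03,0.008,0],[0,0,0]],
    [[0.04,0.01,0],[0,0,0]],
    [[0.05,0.013,0],[0,0,0]],
    [[0.06,0.015,0],[0,0,0]]
  ]
}}

```text
time: 5.7
ee_pos: [489.9, 58.2, 57.0]
tool_rot: [[0.965, 0.261, -0.032], [0.243, -0.932, -0.267], [-0.099, 0.25, -0.963]]
ft_force: [-40.0, -4.2, 39.0]
finger_gap: -0.005
finger_force: 22.0
```

Hard stop at roughly the predicted home place. I'll back off and check.

Call:
{"fn": "arm_command", "kwargs": {
  "targets": [
    [[-0.06,-0.015,0],[0,0,0]],
    [[-0.12,-0.03,0],[0,0,0]],
    [[-0.25,-0.04,0.15],[0,0,0]],
    [[-0.3,0,0.3],[0,0,0]],
    [[-0.3,0.1,0.42],[0.15,0,0]],
    [[-0.3,0.25,0.5],[0.33,0,0]],
    [[-0.3,0.4,0.5],[0.33,0,0]],
    [[-0.3,0.5,0.5],[0.33,0,0]],
    [[-0.3,0.5,0.5],[0.33,0,0]]
  ]
}}

```text
time: 6.6
ee_pos: [423.6, 194.7, 207.9]
tool_rot: [[0.96, 0.279, -0.002], [0.279, -0.96, 0.016], [0.002, -0.016, -1.0]]
ft_force: [0.9, -0.6, 0.2]
finger_gap: -0.001
finger_force: 0.0
```

```bash
python3 - <<'E'
from h import *
sc=shot('scene','s2.png');c=shot('top','t2.png')
k=lambda i:cv2.resize(i,(400,400),interpolation=cv2.INTER_CUBIC)
cv2.imwrite('pics/m2.png',np.hstack([k(sc['image'][120:260,200:340]),k(c['image'][100:220,220:340])])[:,:,::-1])
for n in('0','2'):
  c=dict(np.load(f'pics/scene0.png.npz' if n=='0' else 'pics/s2.png.npz'));P=cloud(c); h=cv2.cvtColor(c['image'],cv2.COLOR_RGB2HSV)
  m=(h[...,2]<70)&(P[...,2]>36)&(P[...,2]<72)&(P[...,0]>430)&(P[...,0]<530)&(P[...,1]>-15)&(P[...,1]<60)
  q=P[m]; f=np.polyfit(q[:,1],q[:,0],1); print(n,len(q),f,np.polyval(f,22))
  c=dict(np.load(f'pics/top0.png.npz' if n=='0' else 'pics/t2.png.npz'));P=cloud(c);h=cv2.cvtColor(c['image'],cv2.COLOR_RGB2HSV)
  m=((h[...,0]<8)|(h[...,0]>172))&(h[...,1]>140)&(P[...,2]>145)&(P[...,2]<170)&(P[...,1]>100)&(P[...,1]<200)&(P[...,0]<600)
  if m.sum()>5: print('red',cv2.minAreaRect(P[m][:,:2].astype(np.float32)))
  m=(h[...,0]>40)&(h[...,0]<95)&(h[...,1]>70)&(P[...,2]>50)&(P[...,2]<66)&(P[...,0]>530)&(P[...,0]<640)&(P[...,1]<100)
  print('board',P[m].mean(0),m.sum())
print(read_state()['ee_pos'],read_state()['ft_force'])
E
```

```text
0 181 [-2.68073218e-01  5.01004367e+02] 495.1067565743896
red ((532.121337890625, 157.37155151367188), (15.806244850158691, 38.62676239013672), 15.841944694519043)
board [572.42101829  -9.24369797  58.66811058] 251
2 191 [-2.60649003e-01  5.17326815e+02] 511.59253659240846
red ((534.6634521484375, 147.81546020507812), (15.020221710205078, 18.08049964904785), 18.829002380371094)
board [ 597.64937146 -240.68695256   60.8601455 ] 51
[422.11990711 192.83672629 206.7249242 ] [ 0.52006351  0.07828135 -0.64023528]
```

View pics/m2.png

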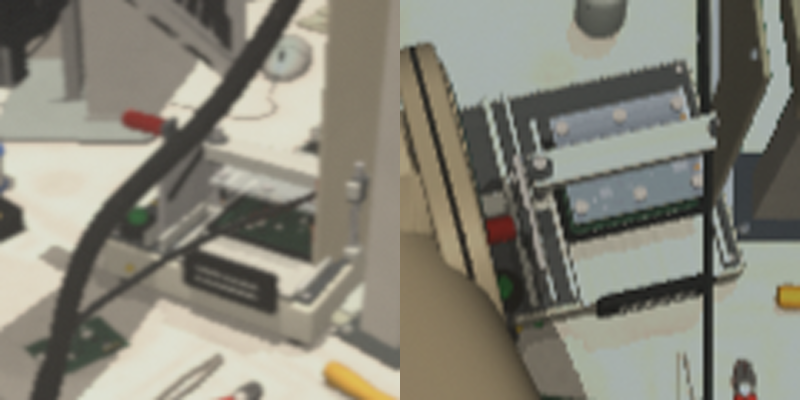

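The tray panel is now flush against the case: it moved 16.5 mm and met a hard stop. The lever is still open, with the red grip at montage (500,230), and the button is free. Next I go behind the lever.

Call:
{"fn": "arm_command", "kwargs": {
  "targets": [
    [[0.08,-0.05,-0.08],[0,0,0]],
    [[0.16,-0.1,-0.16],[0,0,0]],
    [[0.23,-0.15,-0.23],[0,0,0]],
    [[0.23,-0.15,-0.23],[0,0,0]],
    [[0.23,-0.15,-0.23],[0,0,0]]
  ]
}}

```text
time: 7.2
ee_pos: [490.3, 146.8, 137.0]
tool_rot: [[0.962, 0.274, -0.008], [0.274, -0.962, 0.014], [-0.004, -0.016, -1.0]]
ft_force: [-0.5, 0.2, 0.1]
finger_gap: -0.001
finger_force: 0.0
```

Call:
{"fn": "arm_command", "kwargs": {
  "targets": [
    [[0.03,0.008,0],[0,0,0]],
    [[0.06,0.016,0],[0,0,0]],
    [[0.08,0.021,0],[0,0,0]],
    [[0.1,0.026,0],[0,0,0]],
    [[0.12,0.032,0],[0,0,0]],
    [[0.14,0.037,0],[0,0,0]],
    [[0.16,0.042,0],[0,0,0]],
    [[0.18,0.047,0],[0,0,0]],
    [[0.2,0.053,0],[0,0,0]],
    [[0.22,0.058,0],[0,0,0]]
  ]
}}

```text
time: 8.2
ee_pos: [555.7, 165.3, 138.1]
tool_rot: [[0.961, 0.277, -0.008], [0.277, -0.961, 0.014], [-0.004, -0.015, -1.0]]
ft_force: [-2.1, -0.9, -3.0]
finger_gap: 0.0
finger_force: 1.5
```

Call:
{"fn": "arm_command", "kwargs": {
  "targets": [
    [[0.015,0.004,0],[0,0,0]],
    [[0.03,0.008,0],[0,0,0]],
    [[0.04,0.011,0],[0,0,0]],
    [[0.05,0.013,0],[0,0,0]],
    [[0.06,0.016,0],[0,0,0]]
  ]
}}

```text
time: 8.7
ee_pos: [571.3, 169.5, 137.8]
tool_rot: [[0.961, 0.277, -0.014], [0.277, -0.961, 0.012], [-0.01, -0.016, -1.0]]
ft_force: [-17.5, -5.4, 10.3]
finger_gap: -0.003
finger_force: 8.7
```

Call:
{"fn": "arm_command", "kwargs": {
  "targets": [
    [[0.01,0.003,0],[0,0,0]],
    [[0.02,0.005,0],[0,0,0]],
    [[0.02,0.005,0],[0,0,0]]
  ]
}}

```text
time: 9.0
ee_pos: [571.4, 169.5, 137.8]
tool_rot: [[0.961, 0.277, -0.025], [0.277, -0.961, 0.009], [-0.022, -0.016, -1.0]]
ft_force: [-25.9, -7.4, 18.8]
finger_gap: -0.001
finger_force: 13.4
```

Call:
{"fn": "arm_command", "kwargs": {
  "targets": [
    [[-0.08,-0.02,0],[0,0,0]],
    [[-0.2,-0.05,0.03],[0,0,0]],
    [[-0.35,-0.05,0.1],[0,0,0]],
    [[-0.5,0.05,0.2],[0,0,0]],
    [[-0.55,0.2,0.22],[0,0,0]],
    [[-0.55,0.35,0.22],[0,0,0]],
    [[-0.55,0.35,0.22],[0,0,0]]
  ]
}}

```text
time: 9.7
ee_pos: [433.6, 236.5, 205.6]
tool_rot: [[0.943, 0.334, -0.012], [0.334, -0.941, 0.047], [0.005, -0.049, -0.999]]
ft_force: [0.9, 0.3, 0.6]
finger_gap: -0.001
finger_force: 0.0
```

```bash
python3 - <<'E'
from h import *
sc=shot('scene','s3.png');c=shot('top','t3.png')
k=lambda i:cv2.resize(i,(400,400),interpolation=cv2.INTER_CUBIC)
cv2.imwrite('pics/m3.png',np.hstack([k(sc['image'][120:260,200:340]),k(c['image'][100:220,220:340])])[:,:,::-1])
P=cloud(c);h=cv2.cvtColor(c['image'],cv2.COLOR_RGB2HSV)
m=((h[...,0]<8)|(h[...,0]>172))&(h[...,1]>140)&(P[...,2]>145)&(P[...,2]<170)&(P[...,1]>100)&(P[...,1]<220)&(P[...,0]<660)
print('red',m.sum(),cv2.minAreaRect(P[m][:,:2].astype(np.float32)))
print(read_state()['ee_pos'],read_state()['ft_force'])
E
```

```text
red 110 ((589.3869018554688, 171.99420166015625), (17.516029357910156, 38.146305084228516), 13.320759773254395)
[432.90136715 235.29906861 204.21435595] [-0.62052596 -1.02075532 -0.42573078]
```

View pics/m3.png

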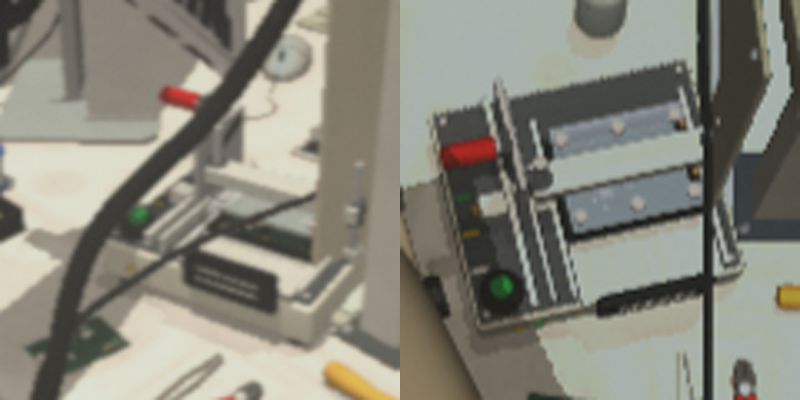

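Both views show the lever far back, with the red grip at montage (470,152). It moved 59 mm to the hard stop and the tray is still flush. Before pressing the button I'll check the heights around it.

```bash
python3 - <<'E'
from h import *
c=dict(np.load('pics/t3.png.npz'));P=cloud(c);h=cv2.cvtColor(c['image'],cv2.COLOR_RGB2HSV)
th=np.radians(14.8);F=np.array([[np.cos(th),-np.sin(th)],[np.sin(th),np.cos(th)]])
R,t=np.array(c['R']),np.array(c['t']); C=-R.T@t
m=(h[...,0]>40)&(h[...,0]<90)&(h[...,1]>90)&(P[...,2]>55)&(P[...,2]<85)&(np.hypot(P[...,0]-513,P[...,1]-149)<16)
v,u=np.nonzero(m);d=R.T@np.array([(u.mean()-c['cx'])/c['fx'],(v.mean()-c['cy'])/c['fy'],1]);b=C+d*(72-C[2])/d[2]
print('btn',m.sum(),b,np.median(P[m],0))
L=(P[...,:2]-b[:2])@F;ok=c['depth']>0
for x in range(-40,80,10): print(x,[int(max(P[ok&(L[...,0]>=x)&(L[...,0]<x+10)&(L[...,1]>=y)&(L[...,1]<y+10)][:,2],default=0)) for y in range(-70,50,10)])
E
```

```text
btn 43 [513.62459352 147.94583657  72.        ] [514.00766025 147.99979491  70.4054489 ]
-40 [73, 2, 1, 3, 3, 2, 3, 1, 2, 3, 2, 630]
-30 [71, 56, 47, 50, 48, 50, 51, 46, 47, 50, 0, 618]
-20 [55, 61, 52, 65, 63, 63, 64, 63, 61, 51, 3, 3]
-10 [56, 62, 52, 65, 65, 64, 75, 72, 63, 50, 2, 2]
0 [57, 63, 52, 65, 64, 65, 73, 73, 64, 48, 2, 0]
10 [57, 62, 53, 66, 63, 63, 63, 63, 61, 47, 2, 0]
20 [88, 63, 51, 64, 67, 65, 52, 52, 52, 48, 2, 1]
30 [91, 63, 54, 68, 64, 65, 52, 54, 55, 52, 1, 1]
40 [87, 62, 51, 64, 67, 57, 52, 51, 52, 46, 5, 2]
50 [103, 103, 107, 132, 129, 70, 70, 67, 52, 48, 4, 2]
60 [106, 103, 141, 130, 154, 68, 67, 67, 54, 50, 3, 2]
70 [103, 103, 135, 130, 160, 158, 160, 162, 160, 159, 2, 3]
```

Call:
{"fn": "arm_command", "kwargs": {
  "targets": [
    [[0.1,-0.1,0],[-0.1,0,0]],
    [[0.2,-0.2,0],[-0.1,0,0]],
    [[0.26,-0.28,-0.1],[-0.1,0,0]],
    [[0.26,-0.28,-0.22],[-0.1,0,0]],
    [[0.26,-0.28,-0.33],[-0.1,0,0]],
    [[0.26,-0.28,-0.36],[-0.1,0,0]],
    [[0.26,-0.28,-0.36],[-0.1,0,0]]
  ]
}}

```text
time: 10.5
ee_pos: [507.7, 149.3, 94.1]
tool_rot: [[0.944, 0.33, -0.022], [0.33, -0.943, -0.035], [-0.032, 0.026, -0.999]]
ft_force: [0.3, 0.8, 0.4]
finger_gap: 0.001
finger_force: 0.0
```

Call:
{"fn": "arm_command", "kwargs": {
  "targets": [
    [[0.015,-0.003,-0.02],[0,0,0]],
    [[0.015,-0.003,-0.04],[0,0,0]],
    [[0.015,-0.003,-0.06],[0,0,0]],
    [[0.015,-0.003,-0.07],[0,0,0]],
    [[0.015,-0.003,-0.08],[0,0,0]],
    [[0.015,-0.003,-0.09],[0,0,0]],
    [[0.015,-0.003,-0.095],[0,0,0]],
    [[0.015,-0.003,-0.095],[0,0,0]]
  ]
}}

```text
time: 11.3
ee_pos: [513.6, 149.6, 68.1]
tool_rot: [[0.943, 0.332, -0.017], [0.331, -0.943, -0.033], [-0.027, 0.026, -0.999]]
ft_force: [-1.6, 0.3, 3.5]
finger_gap: -0.004
finger_force: 1.8
```

Partly down at 3.5 N. I'll press on to the bottom.

Call:
{"fn": "arm_command", "kwargs": {
  "targets": [
    [[0,0,-0.01],[0,0,0]],
    [[0,0,-0.02],[0,0,0]],
    [[0,0,-0.03],[0,0,0]],
    [[0,0,-0.035],[0,0,0]],
    [[0,0,-0.035],[0,0,0]]
  ]
}}

```text
time: 11.8
ee_pos: [514.1, 149.7, 65.1]
tool_rot: [[0.943, 0.332, -0.016], [0.331, -0.943, -0.034], [-0.026, 0.027, -0.999]]
ft_force: [-18.4, -2.5, 52.3]
finger_gap: 0.0
finger_force: 26.0
```

Bottomed out. Releasing straight up and clearing away.

Call:
{"fn": "arm_command", "kwargs": {
  "targets": [
    [[0,0,0.04],[0,0,0]],
    [[0,0,0.15],[0,0,0]],
    [[0,0,0.3],[0,0,0]],
    [[-0.1,0.1,0.4],[0,0,0]],
    [[-0.25,0.2,0.5],[0,0,0]],
    [[-0.28,0.28,0.5],[0,0,0]],
    [[-0.28,0.28,0.5],[0,0,0]],
    [[-0.28,0.28,0.5],[0,0,0]]
  ]
}}

```text
time: 12.6
ee_pos: [433.5, 222.8, 207.1]
tool_rot: [[0.938, 0.347, -0.019], [0.346, -0.938, -0.026], [-0.027, 0.018, -0.999]]
ft_force: [0.6, -0.0, 0.6]
finger_gap: 0.0
finger_force: 0.0
```

```bash
python3 - <<'E'
from h import *
sc=shot('scene','s4.png');c=shot('top','t4.png')
k=lambda i:cv2.resize(i,(400,400),interpolation=cv2.INTER_CUBIC)
cv2.imwrite('pics/m4.png',np.hstack([k(sc['image'][120:260,200:340]),k(c['image'][100:220,220:340])])[:,:,::-1])
P=cloud(c);h=cv2.cvtColor(c['image'],cv2.COLOR_RGB2HSV)
m=((h[...,0]<8)|(h[...,0]>172))&(h[...,1]>140)&(P[...,2]>145)&(P[...,2]<170)&(P[...,1]>100)&(P[...,1]<220)&(P[...,0]<660)
print('red',m.sum(),cv2.minAreaRect(P[m][:,:2].astype(np.float32)))
m=(h[...,0]>40)&(h[...,0]<90)&(h[...,1]>90)&(np.hypot(P[...,0]-513,P[...,1]-149)<16);print('btn z',np.median(P[m][:,2]))
P=cloud(sc);h=cv2.cvtColor(sc['image'],cv2.COLOR_RGB2HSV)
m=(h[...,2]<70)&(P[...,2]>36)&(P[...,2]<72)&(P[...,0]>430)&(P[...,0]<530)&(P[...,1]>-15)&(P[...,1]<60)
q=P[m]; f=np.polyfit(q[:,1],q[:,0],1); print('tray',np.polyval(f,22))
print(read_state()['ee_pos'],read_state()['ft_force'],read_state()['joint_velocities'])
E
```

```text
red 109 ((589.7774047851562, 172.21334838867188), (16.402454376220703, 37.913475036621094), 16.59573745727539)
btn z 71.1597223081863
tray 511.7555265649705
[433.64067929 222.1345063  206.39773351] [-0.50529835 -0.819702   -0.41494842] [-0.00923443  0.00837906  0.00031944  0.00520333  0.00380468  0.00073782]
```

View pics/m4.png

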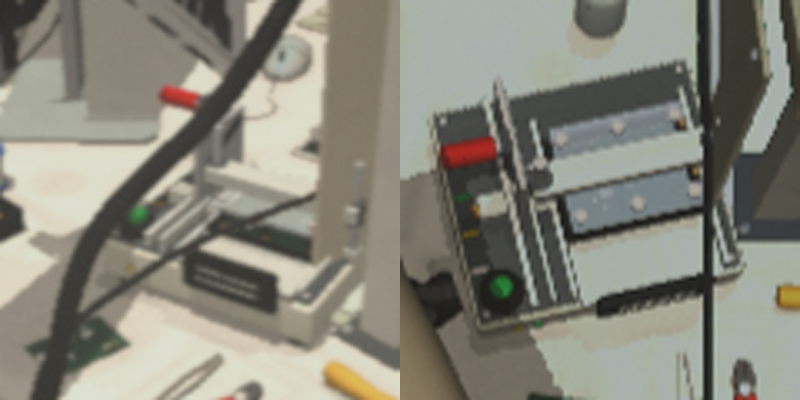

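The tray is home, the lever is at its second stop (montage (470,152)) and the button is back up (502,287). The arm is clear.

```bash
python3 -c "
from rig import *
print(close_job())"
```

```text
the job is handed in; nothing more can be done
None
```

The job is handed in: the tray was pushed home, the lever is at its second stop, the start button was pressed to the bottom and came back up, and the arm is clear; no verdict was returned.

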